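# Index the sample carousel with its lift-and-turn handle

### The job

Bring the carousel's one large bottle round to the tall sensor post: pull the sprung T-handle in the middle upwards out of its slot, turn the carousel by it towards that post, and let the handle snap fully down into the locking notch there. The notch is only roughly in line with the post, so feel for it, and never force the handle sideways against the notch. Leave the other things on the bench where they are and let go of the handle.

Things in the scene. Friction and masses are not known exactly. Their poses are not given: they have to be found in the camera images.
- housing: White square instrument housing, 250 x 250 mm, top face at 45 mm, fixed. Origin: centre of its underside, on the carousel's axis; z up. The two posts stand at +60 and -60 degrees from its x axis (counterclockwise from above is positive).
- ring (a point): Centre, on the axis, of an unseen fixed index rim under the carousel: flat, with a parking slot (15 degrees wide) at 0 degrees from the housing's x axis, and one narrow locking notch each near +60 and -60, off by 5 to 15.5 degrees (0.09 to 0.27 rad) to one side or the other, anew each time. At 34 deg (0.6 rad), either side, the pin is always over rim; riding outwards it meets the notch.
- carousel: Aluminium disc, 210 mm across, 12 mm thick, turning on the housing's vertical axis. Origin: on the axis at its underside, 48 mm above the bench. x axis: to the large bottle, fixed on it. Five more pockets at 60 degree steps, 85 mm from the axis, four with small fixed tubes up to 29 mm above the origin. Friction 0.08 N m. Starts within 3 degrees of the housing's x axis, pin in the parking slot.
- pin (a point): Locking pin (unseen, under the disc) of the T-handle: turns and lifts with it, 5 mm thick, 50 mm from the axis on the bottle's side, 1.5 mm (0.03 rad) of play either way in a locking notch. Pressing it with more than 16 N against the side of a notch or slot (about 0.8 N m at the handle) damages it.
- bottle (a point): Middle of the cap's top of the large amber bottle (28 mm across, 42 mm tall on the disc), 85 mm from the axis.
- grip (a point): Centre of the T-handle's black bar, on the carousel's axis, 103 mm above the bench with the handle down. Bar: 56 mm long (point's x axis, to the bottle), 14 mm thick (y), 26 mm high (z), on a 16 mm stem; under the bar 12 mm of stem are free, then a hub 40 mm across, top 78 mm above the bench. The bar turns with the carousel.
- handle (a joint): Height the T-handle is pulled up, m: 0 home in slot or notch, 0.010 pin resting on the rim, 0.018 upper stop; turn it at 0.012 to 0.016. The spring pulls down with 5 N at 0, 6.5 N at 0.010, plus 1 N weight. Loose over the rim it stays at 0.010; over a notch it drops to 0 within 0.2 s. With fingers loose about the bar (2 to 4 mm room) it can be turned, pin riding on the rim, until it drops.
- sensor_post: The tall post on the housing's top: steel, 18 mm thick, with a black head, 76 mm tall, 122 mm from the carousel's axis, at +60 or -60 degrees from the housing's x axis. Origin: centre of its foot, 45 mm above the bench.
- blank_post: The short post: steel, 18 mm thick, 20 mm tall, at the other side, -60 or +60 degrees. Origin: centre of its foot.
- tip_box: Bystander: blue and white pipette tip box, 119 x 119 x 57 mm. Origin: centre of its underside.
- tube_rack: Bystander: aluminium test tube rack, 105 x 242 x 110 mm, with two capped tubes up to 135 mm. Origin: centre of its underside.
- reagent_a: Bystander: small reagent bottle, 34 mm across, 60 mm tall. Origin: centre of its underside.
- reagent_b: Bystander: small reagent bottle, 38 mm across, 75 mm tall. Origin: centre of its underside.

How it is judged:
On the way, in this order (a step that is already met when the one before it is completed fails the run):
1. The T-handle is pulled up, its pin clear of the parking slot (value of joint handle above 0.0105 m), for 0.1 s.
2. The carousel is turned towards the tall post with the handle still up (bottle cap within 95 mm of the post's foot, level) (value of joint handle above 0.007 m and horizontal distance between bottle and sensor_post below 0.095 m), for 0.05 s.
At the end, for the whole second after the job is handed in: The handle is fully down in the locking notch (less than 2 mm up), the large bottle stands at the tall sensor post (cap within 55 mm of the post's axis, seen from above), the carousel is at rest, and the handle is let go (value of joint handle below 0.002 m and horizontal distance between bottle and sensor_post below 0.055 m and angular speed of carousel below 0.1 rad/s); the robot touches nothing.
It fails at once if The handle's pin is forced with more than 16 N against the index ring (contact force between carousel and housing above 16 N).
It fails at once if A bystander (tip box, tube rack or a reagent bottle) is moved by more than 20 mm (distance of any of tip_box, tube_rack, reagent_a, reagent_b from where it was at the start of the episode above 0.02 m).
It also fails if it takes over 48 s, if anything falls off the work surface, if the arm or the gripper's body presses on something with over 40 N, if the wrist force passes 120 N, or if a joint passes its speed limit or range.

### The arm

A 6-joint arm with a two-finger parallel gripper is mounted at the origin on the work surface. World frame = base frame: x ahead of the robot, y to its left, z up, the work surface at z = 0. Lengths are in m, angles in rad, forces in N, time in s.
With the tool pointing down it reaches from about 0.3 to 0.875 m from the base axis. Payload 6.4 kg.
Tool frame: the origin (TCP) lies between the finger pads; the fingertips stand 25 mm ahead of it and the grasp point (between the pads) lies 6 mm ahead of it; z points along the fingers, y is the line along which they close (so a half turn about z gives the same grasp; the last joint's range is limited). The gripper opens to 88 mm and grips with 3 to 60 N. Pads are 18 mm wide; open, the fingers measure 123 mm over their backs; the gripper's body (75 mm by 187 mm) begins 45 mm behind the grasp point.
Start: joints at [-1.377, 0.181, 1.607, -0, 1.354, -0.206], TCP at [0.224, -0.53, 0.264] pointing down, gripper open.
Joint ranges: [-2.99, 2.99], [-0.89, 2.07], [0.3, 2.58], [-1.14, 4.28], [0, 2.63], [-3.12, 3.12]. Speed limits (rad/s): [2.57, 2.57, 3.01, 3.14, 3.14, 3.14].

### API

Orientations are given as a unit quaternion [w, x, y, z].
In Python, from bench import env gives the robot as it stands.
- The arm moves only by the tool jog_arm, never from a script. Its argument "deltas" is a list of rows, each an object with "fingers": the gripper's target within -1 to 1 (fully open at 1, half-way at 0, shut at -1); "offset": the shift along the tool's x, y, z in units of 500 mm (1.0 is 500 mm), a list of three; "delta_rot": the turn, a rotation vector about the tool's x, y, z in units of pi/2 rad (1.0 is pi/2 rad), a list of three. A call has 1 to 5 rows; each row is the pose to reach, as a shift and turn from the pose commanded when the call began, along the tool's axes at that moment; what a row does not reach only later rows make up. A row lasts 1/8 s, in which the tool goes at most 62.5 mm and 10.7 degrees, less where a joint would pass 70% of its speed; a pose out of reach is approached as far as the arm can. A call with a number of a shift or a turn outside -1 to 1 is refused whole. A call with a gripper value outside its range is refused whole. The fingers move at their own pace and stop on an object; the grip force is fixed at half the most. Time passes only in rows, so rows that repeat a pose let the fingers close. It gives the time, the measured TCP pose, the force, the opening and the grip force at its end, in the units of the state.
- env.get_obs(): the state, without advancing time (a new reading comes with each control period).
- env.grab_frame(name): name is "side" or "top"; returns (picture, depth): 420x560x3 uint8, red, green, blue; 420x560 float32, m along the optical axis (not along the pixel's ray), 0 where there is no reading.
- env.camera_params(name): a dict with "fx", "fy", "cx", "cy" (pixels), "position" and "attitude" of the camera in the world. Camera axes: x right, y down, z forward; pixel columns grow to the right and rows downward; lengths in m; the calibration is good to about 2 mm. A picture is of the moment at which its call begins. camera_params takes no time and is no camera call.
- env.close_job(): hands the job in; it is judged then, once.
Trained networks look in the newest picture that a camera, given by its name, has taken for a name from the list of things; names that differ only in an ending like _2 or _b are one class to them, and where a whole thing is asked for, a point or a joint stands for the part that bears it (a point fixed in the world has none). Each returns a list of dicts, best first, with "p" (0 to 1); they miss things now and then, are a little off and sometimes report something else, mostly with a low value. They report only what shows in the picture. A call takes as long as a camera call.
- env.find_in(name, camera): "at" ([column, row] in pixels, amid what is visible of it).
- env.pinpoint(name, camera): "at" ([column, row] in pixels: a listed point, or the origin of a listed thing).
The state is a dict: "time": time; "joint_positions": joint angles; "qd": joint speeds; "joint_efforts": joint torques, N m; "tcp_pos": TCP position; "tool_rot": TCP orientation; "ft_force": force on the tool from outside, world axes, zero at the start; "wrist_torque": the same for the moment, N m; "opening": finger opening in m; "grip_force": force on a finger pad.
Only numpy, scipy, OpenCV 4.12 (cv2) and the standard library are available. Lean on these libraries where they do the work, as an engineer would, in place of code of your own. Each camera call takes 0.05 s, during which the arm holds its last target. There are 200 camera calls.

## Working session

There is one attempt and no reset: what is moved stays moved. The work goes in short steps, Python scripts to look and compute and a tool call to move; the robot and the scene stay as the last step left them, time stands still between calls to the robot, and variables do not carry over. Pictures are saved under pics/ and viewed, at most 10 in all, crops included, and the job is handed in when it is done.

Besides the shell and the picture viewer there is one more tool, called after "Emit:" as name(argument=value, ...), one argument or row to a line, values as JSON. jog_arm: Moves the arm, as the interface text tells. Its arguments: {"type":"object","properties":{"deltas":{"type":"array"}},"required":["deltas"]}

```bash
ls; mkdir -p pics; cat > h.py <<'E'
import numpy as np, cv2
from scipy.spatial.transform import Rotation as R
from bench import env
def q2R(q): return R.from_quat([q[1],q[2],q[3],q[0]])
def ray(cam,px):
    p=env.camera_params(cam); d=np.array([(px[0]-p['cx'])/p['fx'],(px[1]-p['cy'])/p['fy'],1.])
    A=np.array(p['attitude'])
    M=q2R(A).as_matrix() if A.size==4 else A.reshape(3,3)
    return np.array(p['position']),M@d
def atz(cam,px,z):
    o,d=ray(cam,px); return o+d*(z-o[2])/d[2]
E
python3 - <<'E'
from h import *
for c in('top','side'):
    im,d=env.grab_frame(c); cv2.imwrite(f'pics/{c}0.png',im[:,:,::-1]); print(env.camera_params(c))
    Z={'grip':.103,'bottle':.102,'sensor_post':.045,'blank_post':.045,'housing':0,'carousel':.048,'tube_rack':0,'tip_box':0,'reagent_a':0}
    for n,z in Z.items():
        for r in env.pinpoint(n,c)[:2]: print(c,n,np.round(r['at'],1),round(r['p'],2),atz(c,r['at'],z).round(4))
print(env.get_obs())
E
```

```text
pics
{'fx': 424.3741603489807, 'fy': 424.3741603489807, 'cx': 280.69606519038945, 'cy': 205.17297552968273, 'position': array([ 0.2939101 , -0.04855516,  1.28678994]), 'attitude': array([-0.05963221,  0.70543575, -0.70378243,  0.05911598])}
top grip [280.4 197.6] 0.42 [ 0.5166 -0.0466  0.103 ]
top bottle [268.7 172.7] 0.72 [ 0.5894 -0.0128  0.102 ]
top sensor_post [238.1 197.3] 0.59 [0.5282 0.0795 0.045 ]
top blank_post [303.7 165.7] 0.57 [ 0.6256 -0.1165  0.045 ]
top carousel [280.  200.9] 0.55 [ 0.517  -0.0453  0.048 ]
top tube_rack [440.7 182.3] 0.83 [ 0.5855 -0.5437  0.    ]
top tip_box [127.5 244.8] 0.58 [0.3895 0.4163 0.    ]
top reagent_a [387.4 241.8] 0.52 [ 0.4005 -0.371   0.    ]
top reagent_a [145.3 184.3] 0.46 [0.577  0.3728 0.    ]
{'fx': 398.19584880737284, 'fy': 398.19584880737284, 'cx': 280.67733350497133, 'cy': 211.943466850266, 'position': array([0.09201378, 0.77832169, 0.60088859]), 'attitude': array([ 0.11952454, -0.21591148,  0.83138595, -0.49788907])}
side grip [285.  211.5] 0.6 [ 0.5164 -0.0422  0.103 ]
side bottle [253.7 207.6] 0.96 [ 0.6002 -0.0209  0.102 ]
s
[... 471 characters left out ...]
me': 1.0, 'joint_positions': array([-1.37728046e+00,  1.80786829e-01,  1.60697278e+00,  2.50317291e-05,
        1.35382918e+00, -2.06300581e-01]), 'qd': array([ 0.00042056,  0.00037353, -0.00076483,  0.00027542, -0.00101016,
        0.00019001]), 'joint_efforts': array([ 9.46942782e-04, -4.33841050e+01, -3.42179453e+01,  7.03066215e-02,
        3.07913718e-02, -3.52764516e-05]), 'tcp_pos': array([ 0.22384486, -0.5296627 ,  0.26373504]), 'tool_rot': array([2.00965106e-06, 9.80085341e-01, 1.98576744e-01, 1.22098362e-05]), 'ft_force': array([ 0.43997699,  0.68535389, -0.26599873]), 'wrist_torque': array([ 0.01645517, -0.01188505,  0.00609524]), 'grip_force': 0.0, 'opening': 0.08798713917343787}
```

```bash
python3 - <<'E'
from h import *
a=cv2.imread('pics/top0.png')[140:250,210:350]; b=cv2.imread('pics/side0.png')[160:290,220:350]
a=cv2.resize(a,None,fx=5,fy=5,interpolation=2); b=cv2.resize(b,(400,400),interpolation=2)
cv2.imwrite('pics/topc.png',a);cv2.imwrite('pics/sidec.png',b)
# depth-derived cloud
im,d=env.grab_frame('top'); p=env.camera_params('top')
v,u=np.mgrid[:420,:560]; C=np.stack([(u-p['cx'])/p['fx']*d,(v-p['cy'])/p['fy']*d,d],-1)
W=C@q2R(p['attitude']).as_matrix().T+p['position']
np.save('W.npy',W)
z=W[...,2]; near=(np.hypot(W[...,0]-.517,W[...,1]+.045)<.16)
for lo,hi in((.05,.068),(.085,.094),(.094,.099),(.099,.108),(.11,.13)):
    m=near&(z>lo)&(z<hi); print(lo,hi,m.sum())
m=near&(z>.094); 
n,l,s,c=cv2.connectedComponentsWithStats(m.astype(np.uint8))
for i in range(1,n):
    k=l==i; print(s[i],W[k].mean(0).round(4),W[k].min(0).round(4),W[k].max(0).round(4))
E
```

```text
0.05 0.068 3630
0.085 0.094 26
0.094 0.099 20
0.099 0.108 42
0.11 0.13 136
[263 169   8   8  48] [ 0.5908 -0.0071  0.1005] [ 0.5798 -0.0165  0.0946] [0.6012 0.0037 0.1043]
[273 189  12  20 109] [ 0.5118 -0.0407  0.1129] [ 0.4866 -0.0569  0.0941] [ 0.5403 -0.0254  0.1189]
[232 191   7   8  45] [0.5231 0.08   0.1166] [0.5154 0.0723 0.0944] [0.5324 0.0896 0.1222]
```

View pics/topc.png

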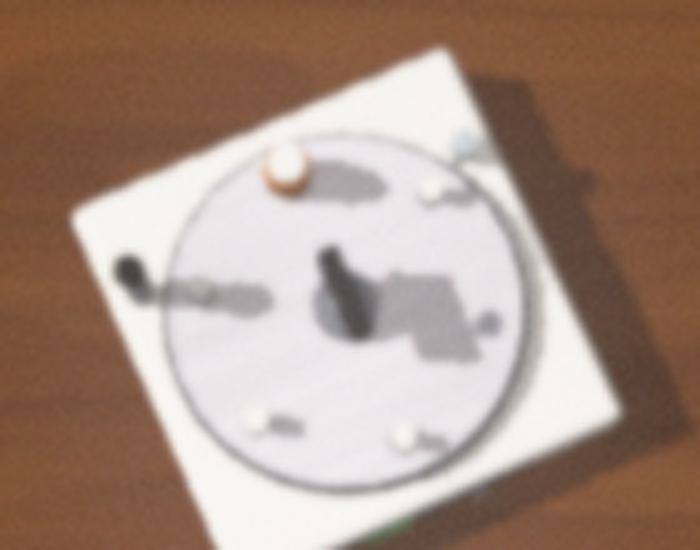

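View pics/side0.png

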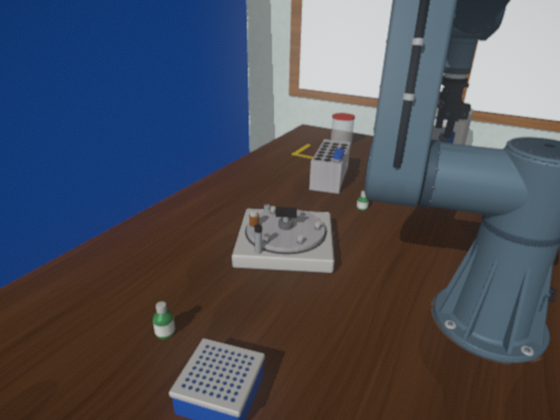

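The crop shows the bottle cap at px (267.4,173), the handle bar from (276,191) to (282,205), the tall post's head at (236,194) and housing corners at (299,149.6), (224.4,182.6) and (334,222). The tall post is on the +60 side, so the turn is counterclockwise.

```bash
python3 - <<'E'
from h import *
f=lambda x,y,z:atz('top',(210+(x+.5)/5-.5,140+(y+.5)/5-.5),z)
A,B,C=f(445,48,.045),f(72,213,.045),f(620,410,.045)
print(A,B,C,'c',(B+C)/2,'sides',np.linalg.norm(A-B),np.linalg.norm(A-C))
d=A-C; e=B-A
print('xdir',np.degrees(np.arctan2(d[1],d[0])),np.degrees(np.arctan2(-e[0],e[1])))
t=[f(*p,.06) for p in((345,131),(345,492),(163,312),(527,312))];print('disc',(t[0]+t[1])/2,(t[2]+t[3])/2)
c=((B+C)/2)[:2]
b=f(287,163,.102)[:2]; print('bottle',b,np.linalg.norm(b-c),np.degrees(np.arctan2(*(b-c)[::-1])))
h=[f(330,257,.116),f(360,325,.116)];g=h[0]-h[1];print('bar mid',(h[0]+h[1])/2,np.degrees(np.arctan2(g[1],g[0])),np.linalg.norm(g))
# bar from depth top points
W=np.load('W.npy');m=(np.hypot(W[...,0]-.515,W[...,1]+.044)<.045)&(W[...,2]>.108)
P=W[m];print(len(P),P.mean(0),(P.min(0)+P.max(0))/2);r=cv2.minAreaRect(P[:,:2].astype(np.float32)*1000);print(r)
for n in('grip','bottle','sensor_post','carousel'):
  for cam in('top','side'):
    env.grab_frame(cam)
    z={'grip':.103,'bottle':.102,'sensor_post':.045,'carousel':.048}[n]
    for r in env.pinpoint(n,cam)[:1]: print(cam,n,np.round(r['at'],1),round(r['p'],2),atz(cam,r['at'],z).round(4))
E
```

```text
[ 0.67716948 -0.10133418  0.045     ] [0.57409994 0.12262289 0.045     ] [ 0.45591706 -0.2034933   0.045     ] c [ 0.5150085 -0.0404352  0.045    ] sides 0.24653620663468195 0.24369882455192032
xdir 24.78423895910776 24.71283624353956
disc [ 0.51342844 -0.04122324  0.06      ] [ 0.51157359 -0.04122427  0.06      ]
bottle [ 0.59089469 -0.00791227] 0.08256182674696477 23.1987729980844
bar mid [ 0.51366225 -0.04150193  0.116     ] 23.62106477884019 0.04233918793611114
99 [ 0.51256989 -0.04072626  0.11403452] [ 0.5140167  -0.04118637  0.11361966]
((513.647705078125, -40.08988952636719), (55.98334884643555, 13.919609069824219), 24.2799129486084)
top grip [279.3 197.9] 0.6 [ 0.5158 -0.0434  0.103 ]
side grip [286.3 213.9] 0.57 [ 0.5073 -0.0322  0.103 ]
top bottle [269.3 171.8] 0.78 [ 0.5921 -0.0145  0.102 ]
side bottle [252.4 211.5] 0.68 [ 5.915e-01 -5.000e-04  1.020e-01]
top sensor_post [239.5 198.5] 0.51 [0.5245 0.0753 0.045 ]
side sensor_post [257.3 252.1] 0.64 [0.5258 0.0833 0.045 ]
top carousel [278.5 200.2] 0.95 [ 0.5191 -0.0408  0.048 ]
side carousel [286.5 231.7] 0.9 [ 0.5064 -0.0343  0.048 ]
```

View pics/sidec.png

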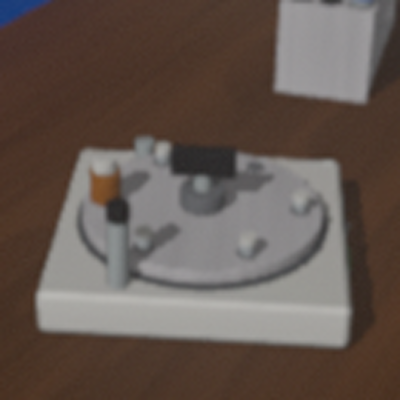

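```bash
cat >> h.py <<'E'
def togo(p,yaw):
    o=env.get_obs(); M=q2R(o['tool_rot']).as_matrix()
    y=np.degrees(np.arctan2(M[1,0],M[0,0]))
    print('t',o['time'],'tcp',o['tcp_pos'].round(4),'yaw',y.round(2),'tilt',M[2,2].round(4),'F',o['ft_force'].round(2),'M',o['wrist_torque'].round(3),'open',round(o['opening'],4),'g',round(o['grip_force'],1))
    print('offset',(M.T@(np.array(p)-o['tcp_pos'])/.5).round(4),'rot z',round(-(yaw-y)/90,4))
E
python3 -c "
from h import *
togo((.5138,-.041,.2),24.2)"
```

```text
t 1.85 tcp [ 0.2238 -0.5297  0.2637] yaw 22.91 tilt -1.0 F [-0.19 -0.75 -0.41] M [ 0.062  0.066 -0.015] open 0.0881 g 0.0
offset [ 0.9146 -0.6745  0.1274] rot z -0.0144
```

Emit:
jog_arm(
  deltas=[
    {"fingers":1,"offset":[0.1,-0.074,0],"delta_rot":[0,0,0]},
    {"fingers":0.2,"offset":[0.2,-0.148,0],"delta_rot":[0,0,-0.0144]},
    {"fingers":0.0,"offset":[0.3,-0.222,0],"delta_rot":[0,0,-0.0144]},
    {"fingers":0.0,"offset":[0.4,-0.296,0],"delta_rot":[0,0,-0.0144]},
    {"fingers":0.0,"offset":[0.5,-0.37,0],"delta_rot":[0,0,-0.0144]},
  ],
)

```text
time: 2.48
tcp_pos: [0.3828, -0.2603, 0.264]
tool_rot: [0.0, 0.978, 0.209, 0.0]
ft_force: [-0.4, 0.5, 0.3]
opening: 0.0504
grip_force: 0.0
```

```bash
python3 -c "
from h import *
togo((.5138,-.041,.2),24.2)"
```

```text
t 2.475 tcp [ 0.3828 -0.2603  0.264 ] yaw 24.17 tilt -1.0 F [-0.38  0.52  0.34] M [-0.024 -0.001 -0.007] open 0.0504 g 0.0
offset [ 0.4185 -0.2929  0.128 ] rot z -0.0003
```

Emit:
jog_arm(
  deltas=[
    {"fingers":-0.1,"offset":[0.1,-0.07,0],"delta_rot":[0,0,0]},
    {"fingers":-0.1,"offset":[0.2,-0.14,0],"delta_rot":[0,0,0]},
    {"fingers":-0.1,"offset":[0.3,-0.21,0.06],"delta_rot":[0,0,0]},
    {"fingers":-0.1,"offset":[0.416,-0.29,0.12],"delta_rot":[0,0,0]},
    {"fingers":-0.1,"offset":[0.416,-0.29,0.126],"delta_rot":[0,0,0]},
  ],
)

```text
time: 3.1
tcp_pos: [0.5125, -0.0416, 0.1993]
tool_rot: [-0.001, 0.977, 0.211, -0.001]
ft_force: [-1.4, -1.0, -0.5]
opening: 0.0395
grip_force: 0.0
```

```bash
python3 - <<'E'
from h import *
togo((.5138,-.041,.109),24.2)
im,d=env.grab_frame('side'); cv2.imwrite('pics/s1.png',cv2.resize(im[100:280,180:420,::-1],None,fx=3,fy=3,interpolation=2))
togo((.5138,-.041,.109),24.2)
E
```

```text
t 3.1 tcp [ 0.5125 -0.0416  0.1993] yaw 24.41 tilt -1.0 F [-1.44 -1.   -0.51] M [ 0.011 -0.047 -0.018] open 0.0395 g 0.0
offset [0.003  0.0002 0.1805] rot z 0.0023
t 3.15 tcp [ 0.5125 -0.0414  0.1985] yaw 24.38 tilt -1.0 F [-0.44  0.46 -0.15] M [-0.01   0.046  0.005] open 0.0396 g 0.0
offset [0.003  0.0009 0.179 ] rot z 0.002
```

View pics/s1.png

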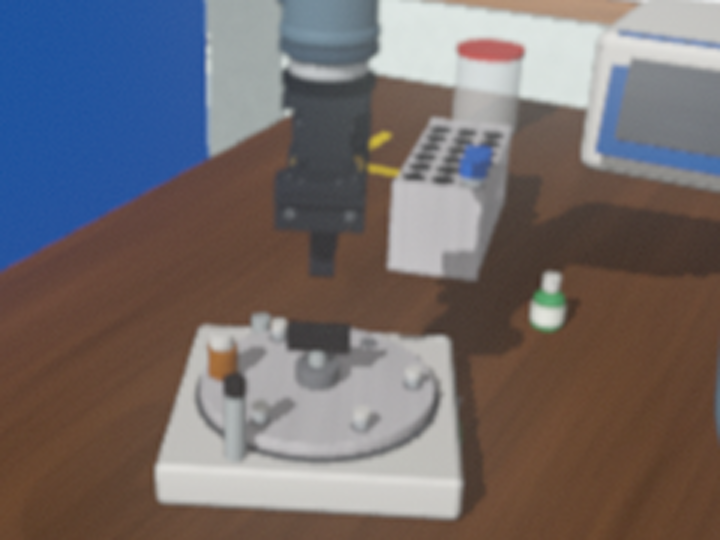

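The finger at (321,270) hangs directly over the middle of the bar at (319,337). Next I go down and close.

Emit:
jog_arm(
  deltas=[
    {"fingers":-0.1,"offset":[0.002,0,0.06],"delta_rot":[0,0,0]},
    {"fingers":-0.1,"offset":[0.002,0,0.12],"delta_rot":[0,0,0]},
    {"fingers":-0.1,"offset":[0.002,0,0.16],"delta_rot":[0,0,0]},
    {"fingers":-0.3,"offset":[0.002,0,0.178],"delta_rot":[0,0,0]},
    {"fingers":-0.5,"offset":[0.002,0,0.178],"delta_rot":[0,0,0]},
  ],
)

```text
time: 3.78
tcp_pos: [0.5131, -0.0448, 0.1119]
tool_rot: [-0.0, 0.978, 0.209, -0.0]
ft_force: [-2.7, 2.8, -2.7]
opening: 0.0231
grip_force: 2.4
```

Emit:
jog_arm(
  deltas=[
    {"fingers":-0.6,"offset":[0,0,0],"delta_rot":[0,0,0]},
    {"fingers":-0.62,"offset":[0,0,0],"delta_rot":[0,0,0]},
  ],
)

```text
time: 4.03
tcp_pos: [0.5118, -0.0423, 0.1117]
tool_rot: [-0.002, 0.978, 0.21, -0.001]
ft_force: [-3.6, 8.5, -1.6]
opening: 0.0169
grip_force: 4.6
```

```bash
python3 -c "
from h import *
togo((.5138,-.041,.109),24.2)"
```

```text
t 4.025 tcp [ 0.5118 -0.0423  0.1117] yaw 24.19 tilt -1.0 F [-3.6   8.52 -1.65] M [1.423 0.639 0.042] open 0.0169 g 4.6
offset [ 0.0046 -0.0007  0.0054] rot z -0.0001
```

Emit:
jog_arm(
  deltas=[
    {"fingers":-0.6,"offset":[0.003,-0.005,0],"delta_rot":[0,0,0]},
    {"fingers":-0.6,"offset":[0.003,-0.005,0],"delta_rot":[0,0,0]},
  ],
)

```text
time: 4.28
tcp_pos: [0.5141, -0.0411, 0.1126]
tool_rot: [0.0, 0.978, 0.21, 0.001]
ft_force: [-2.1, 2.3, 0.3]
opening: 0.0176
grip_force: 1.1
```

```bash
python3 -c "
from h import *
togo((.5138,-.041,.109),24.2)"
```

```text
t 4.275 tcp [ 0.5141 -0.0411  0.1126] yaw 24.21 tilt -1.0 F [-2.06  2.31  0.26] M [0.319 0.153 0.001] open 0.0176 g 1.1
offset [-0.0004 -0.0005  0.0072] rot z 0.0001
```

Emit:
jog_arm(
  deltas=[
    {"fingers":-0.6,"offset":[0,-0.002,0.004],"delta_rot":[0,0,0]},
    {"fingers":-0.66,"offset":[0,-0.002,0.005],"delta_rot":[0,0,0]},
    {"fingers":-0.8,"offset":[0,-0.002,0.005],"delta_rot":[0,0,0]},
    {"fingers":-0.8,"offset":[0,-0.002,0.005],"delta_rot":[0,0,0]},
  ],
)

```text
time: 4.78
tcp_pos: [0.5137, -0.0402, 0.1099]
tool_rot: [0.0, 0.978, 0.21, 0.0]
ft_force: [-1.8, 1.8, 4.4]
opening: 0.0141
grip_force: 30.0
```

```bash
python3 -c "
from h import *
togo((.5138,-.041,.109),24.2)"
```

```text
t 4.775 tcp [ 0.5137 -0.0402  0.1099] yaw 24.2 tilt -1.0 F [-1.76  1.8   4.37] M [ 0.467  0.305 -0.053] open 0.0141 g 30.0
offset [-0.0004  0.0015  0.0019] rot z -0.0
```

Emit:
jog_arm(
  deltas=[
    {"fingers":-0.8,"offset":[0,0,-0.01],"delta_rot":[0,0,0]},
    {"fingers":-0.8,"offset":[0,0,-0.02],"delta_rot":[0,0,0]},
    {"fingers":-0.8,"offset":[0,0,-0.03],"delta_rot":[0,0,0]},
    {"fingers":-0.8,"offset":[0,0,-0.03],"delta_rot":[0,0,0]},
  ],
)

```text
time: 5.28
tcp_pos: [0.5135, -0.0402, 0.1242]
tool_rot: [0.0, 0.978, 0.21, 0.0]
ft_force: [5.6, 0.6, -7.9]
opening: 0.0141
grip_force: 30.0
```

```bash
python3 -c "
from h import *
togo((.5137,-.0402,.124),24.2)"
```

```text
t 5.275 tcp [ 0.5135 -0.0402  0.1242] yaw 24.19 tilt -1.0 F [ 5.57  0.58 -7.91] M [ 0.246 -0.813  0.002] open 0.0141 g 30.0
offset [0.0003 0.0001 0.0005] rot z -0.0001
```

Emit:
jog_arm(
  deltas=[
    {"fingers":-0.8,"offset":[0,0,0],"delta_rot":[0,0,-0.03]},
    {"fingers":-0.8,"offset":[0,0,0],"delta_rot":[0,0,-0.08]},
    {"fingers":-0.8,"offset":[0,0,0],"delta_rot":[0,0,-0.13]},
    {"fingers":-0.8,"offset":[0,0,0],"delta_rot":[0,0,-0.18]},
    {"fingers":-0.8,"offset":[0,0,0],"delta_rot":[0,0,-0.2]},
  ],
)

```text
time: 5.9
tcp_pos: [0.5135, -0.0402, 0.1239]
tool_rot: [0.0, 0.933, 0.361, 0.0]
ft_force: [5.7, 1.6, -7.4]
opening: 0.0145
grip_force: 30.0
```

```bash
python3 -c "
from h import *
togo((.5137,-.0402,.124),58.75)"
```

```text
t 5.9 tcp [ 0.5135 -0.0402  0.1239] yaw 42.27 tilt -1.0 F [ 5.75  1.56 -7.38] M [ 0.312 -0.795 -0.146] open 0.0145 g 30.0
offset [ 0.0003  0.0003 -0.0002] rot z -0.1832
```

Emit:
jog_arm(
  deltas=[
    {"fingers":-0.8,"offset":[0,0,0],"delta_rot":[0,0,-0.03]},
    {"fingers":-0.8,"offset":[0,0,0],"delta_rot":[0,0,-0.08]},
    {"fingers":-0.8,"offset":[0,0,0],"delta_rot":[0,0,-0.13]},
    {"fingers":-0.8,"offset":[0,0,0],"delta_rot":[0,0,-0.18]},
    {"fingers":-0.8,"offset":[0,0,0],"delta_rot":[0,0,-0.183]},
  ],
)

```text
time: 6.52
tcp_pos: [0.5135, -0.0401, 0.1239]
tool_rot: [0.0, 0.872, 0.49, 0.0]
ft_force: [5.4, 1.9, -7.6]
opening: 0.0141
grip_force: 30.0
```

```bash
python3 - <<'E'
from h import *
im,d=env.grab_frame('side'); cv2.imwrite('pics/s2.png',cv2.resize(im[150:290,200:400,::-1],None,fx=4,fy=4,interpolation=2))
for n,z in(('bottle',.102),('sensor_post',.045)):
    for r in env.pinpoint(n,'side')[:1]: print(n,r,atz('side',r['at'],z))
togo((.5137,-.0402,.124),58.75)
E
```

```text
bottle {'at': [254.8, 219.4], 'p': 0.74} [0.56374297 0.03226344 0.102     ]
sensor_post {'at': [257.1, 254.5], 'p': 0.68} [0.52076053 0.09243467 0.045     ]
t 6.675 tcp [ 0.5134 -0.0401  0.1239] yaw 58.66 tilt -1.0 F [ 5.46  1.49 -7.29] M [ 0.34  -0.859 -0.124] open 0.0144 g 30.0
offset [ 0.0001  0.0005 -0.0002] rot z -0.001
```

View pics/s2.png

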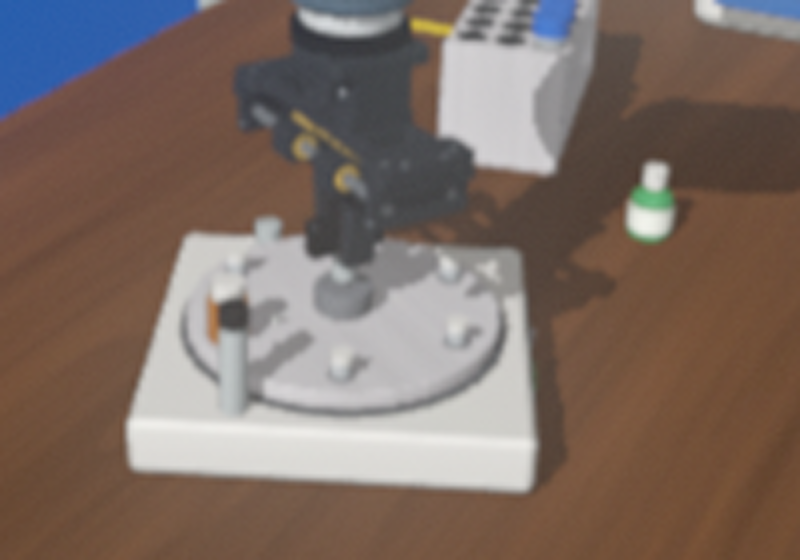

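Emit:
jog_arm(
  deltas=[
    {"fingers":-0.8,"offset":[0,0,0.004],"delta_rot":[0,0,0]},
    {"fingers":-0.8,"offset":[0,0,0.008],"delta_rot":[0,0,0]},
    {"fingers":-0.63,"offset":[0,0,0.008],"delta_rot":[0,0,0]},
    {"fingers":-0.61,"offset":[0,0,0.008],"delta_rot":[0,0,0]},
    {"fingers":-0.61,"offset":[0,0,0.008],"delta_rot":[0,0,0]},
  ],
)

```text
time: 7.3
tcp_pos: [0.5131, -0.0404, 0.1205]
tool_rot: [0.0, 0.872, 0.49, -0.0]
ft_force: [0.3, -0.8, 0.8]
opening: 0.0171
grip_force: 0.0
```

```bash
python3 -c "
from h import *
togo((.5137,-.0402,.120),58.75)"
```

```text
t 7.3 tcp [ 0.5131 -0.0404  0.1205] yaw 58.67 tilt -1.0 F [ 0.26 -0.77  0.83] M [-0.02  -0.018  0.039] open 0.0171 g 0.0
offset [0.0009 0.0007 0.001 ] rot z -0.0009
```

Emit:
jog_arm(
  deltas=[
    {"fingers":-0.61,"offset":[0.001,0.001,0.0],"delta_rot":[0,0,-0.03]},
    {"fingers":-0.61,"offset":[0.001,0.001,0.0],"delta_rot":[0,0,-0.06]},
    {"fingers":-0.61,"offset":[0.001,0.001,0.0],"delta_rot":[0,0,-0.09]},
    {"fingers":-0.61,"offset":[0.001,0.001,0.0],"delta_rot":[0,0,-0.12]},
    {"fingers":-0.61,"offset":[0.001,0.001,0.0],"delta_rot":[0,0,-0.13]},
  ],
)

```text
time: 7.92
tcp_pos: [0.5138, -0.0399, 0.1204]
tool_rot: [-0.0, 0.817, 0.576, -0.0]
ft_force: [-0.3, 2.1, 1.1]
opening: 0.0172
grip_force: 10.2
```

```bash
python3 - <<'E'
from h import *
togo((.5137,-.0402,.120),58.75)
env.grab_frame('side')
for n,z in(('bottle',.111),('bottle',.102)):
    for r in env.pinpoint(n,'side')[:1]:
        q=atz('side',r['at'],z); print(n,r,q,np.degrees(np.arctan2(q[1]+.0402,q[0]-.5137)))
E
```

```text
t 7.925 tcp [ 0.5138 -0.0399  0.1204] yaw 70.37 tilt -1.0 F [-0.31  2.07  1.1 ] M [ 0.183  0.096 -0.34 ] open 0.0172 g 10.2
offset [-0.0006  0.0001  0.0007] rot z 0.1291
bottle {'at': [256.0, 218.4], 'p': 0.6} [0.5553237  0.03988564 0.111     ] 62.53730211290816
bottle {'at': [256.0, 218.4], 'p': 0.6} [0.56383541 0.02631945 0.102     ] 52.99482985445414
```

Emit:
jog_arm(
  deltas=[
    {"fingers":-0.61,"offset":[0,0,0],"delta_rot":[0,0,-0.011]},
    {"fingers":-0.61,"offset":[0,0,0],"delta_rot":[0,0,-0.022]},
    {"fingers":-0.61,"offset":[0,0,0],"delta_rot":[0,0,-0.033]},
    {"fingers":-0.61,"offset":[0,0,0],"delta_rot":[0,0,-0.033]},
  ],
)

```text
time: 8.57
tcp_pos: [0.5138, -0.0399, 0.1202]
tool_rot: [-0.0, 0.802, 0.597, -0.0]
ft_force: [-2.2, 3.3, 2.8]
opening: 0.0174
grip_force: 10.4
```

```bash
python3 -c "
from h import *
togo((.5137,-.0402,.120),58.75)"
```

```text
t 8.575 tcp [ 0.5138 -0.0399  0.1202] yaw 73.35 tilt -1.0 F [-2.22  3.29  2.84] M [ 0.412  0.31  -0.331] open 0.0174 g 10.4
offset [-0.0006  0.      0.0005] rot z 0.1623
```

Emit:
jog_arm(
  deltas=[
    {"fingers":-0.61,"offset":[0,0,0],"delta_rot":[0,0,-0.011]},
    {"fingers":-0.61,"offset":[0,0,0],"delta_rot":[0,0,-0.022]},
    {"fingers":-0.61,"offset":[0,0,0],"delta_rot":[0,0,-0.033]},
    {"fingers":-0.61,"offset":[0,0,0],"delta_rot":[0,0,-0.033]},
  ],
)

```text
time: 9.07
tcp_pos: [0.5138, -0.0399, 0.1202]
tool_rot: [-0.0, 0.786, 0.618, -0.0]
ft_force: [-3.3, 3.7, 5.2]
opening: 0.0172
grip_force: 12.8
```

```bash
python3 -c "
from h import *
togo((.5137,-.0402,.120),58.75)"
```

```text
t 9.075 tcp [ 0.5138 -0.0399  0.1202] yaw 76.32 tilt -1.0 F [-3.27  3.67  5.24] M [ 0.514  0.471 -0.418] open 0.0172 g 12.8
offset [-0.0006 -0.0001  0.0005] rot z 0.1952
```

Emit:
jog_arm(
  deltas=[
    {"fingers":-0.61,"offset":[0,0,-0.001],"delta_rot":[0,0,-0.008]},
    {"fingers":-0.61,"offset":[0,0,-0.001],"delta_rot":[0,0,-0.016]},
    {"fingers":-0.61,"offset":[0,0,-0.001],"delta_rot":[0,0,-0.022]},
    {"fingers":-0.61,"offset":[0,0,-0.001],"delta_rot":[0,0,-0.022]},
  ],
)

```text
time: 9.57
tcp_pos: [0.5137, -0.0399, 0.1204]
tool_rot: [-0.0, 0.776, 0.631, -0.0]
ft_force: [-2.3, 4.3, -1.5]
opening: 0.0173
grip_force: 7.4
```

```bash
python3 -c "
from h import *
togo((.5137,-.0402,.120),58.75)"
```

```text
t 9.575 tcp [ 0.5137 -0.0399  0.1204] yaw 78.3 tilt -1.0 F [-2.34  4.35 -1.46] M [ 0.553  0.153 -0.155] open 0.0173 g 7.4
offset [-0.0006  0.      0.0009] rot z 0.2172
```

Emit:
jog_arm(
  deltas=[
    {"fingers":-0.61,"offset":[0,0,0],"delta_rot":[0,0,-0.008]},
    {"fingers":-0.61,"offset":[0,0,0],"delta_rot":[0,0,-0.016]},
    {"fingers":-0.61,"offset":[0,0,0],"delta_rot":[0,0,-0.022]},
    {"fingers":-0.61,"offset":[0,0,0],"delta_rot":[0,0,-0.022]},
  ],
)

```text
time: 10.07
tcp_pos: [0.5137, -0.0399, 0.1205]
tool_rot: [-0.0, 0.764, 0.645, -0.0]
ft_force: [-2.4, 5.0, -3.0]
opening: 0.0173
grip_force: 6.1
```

```bash
python3 -c "
from h import *
togo((.5137,-.0402,.120),58.75)"
```

```text
t 10.075 tcp [ 0.5137 -0.0399  0.1205] yaw 80.28 tilt -1.0 F [-2.4   4.97 -2.98] M [ 0.663  0.098 -0.165] open 0.0173 g 6.1
offset [-0.0006  0.      0.0011] rot z 0.2392
```

Emit:
jog_arm(
  deltas=[
    {"fingers":-0.61,"offset":[0.001,0,0.0005],"delta_rot":[0,0,-0.008]},
    {"fingers":-0.61,"offset":[0.001,0,0.0005],"delta_rot":[0,0,-0.016]},
    {"fingers":-0.61,"offset":[0.001,0,0.0005],"delta_rot":[0,0,-0.022]},
    {"fingers":-0.61,"offset":[0.001,0,0.0005],"delta_rot":[0,0,-0.022]},
  ],
)

```text
time: 10.58
tcp_pos: [0.5138, -0.0398, 0.1204]
tool_rot: [-0.0, 0.753, 0.658, -0.0]
ft_force: [-5.0, 0.6, -0.8]
opening: 0.0175
grip_force: 6.3
```

```bash
python3 -c "
from h import *
togo((.5137,-.0402,.120),58.75)"
```

```text
t 10.575 tcp [ 0.5138 -0.0398  0.1204] yaw 82.26 tilt -1.0 F [-4.95  0.64 -0.79] M [ 0.18   0.587 -0.204] open 0.0175 g 6.3
offset [-0.0009 -0.0001  0.0009] rot z 0.2612
```

Emit:
jog_arm(
  deltas=[
    {"fingers":-0.61,"offset":[0,0,0],"delta_rot":[0,0,-0.008]},
    {"fingers":-0.61,"offset":[0,0,0],"delta_rot":[0,0,-0.016]},
    {"fingers":-0.61,"offset":[0,0,0],"delta_rot":[0,0,-0.022]},
    {"fingers":-0.61,"offset":[0,0,0],"delta_rot":[0,0,-0.022]},
  ],
)

```text
time: 11.08
tcp_pos: [0.5138, -0.0397, 0.1204]
tool_rot: [-0.0, 0.742, 0.671, -0.0]
ft_force: [-4.9, -0.4, 0.1]
opening: 0.0169
grip_force: 6.9
```

```bash
python3 -c "
from h import *
togo((.5137,-.0402,.120),58.75)"
```

```text
t 11.075 tcp [ 0.5138 -0.0397  0.1204] yaw 84.26 tilt -1.0 F [-4.85 -0.35  0.15] M [ 0.018  0.744 -0.104] open 0.0169 g 6.9
offset [-0.0011 -0.0002  0.0009] rot z 0.2835
```

Emit:
jog_arm(
  deltas=[
    {"fingers":-0.61,"offset":[0,-0.001,0],"delta_rot":[0,0,-0.008]},
    {"fingers":-0.61,"offset":[0,-0.002,0],"delta_rot":[0,0,-0.016]},
    {"fingers":-0.61,"offset":[0,-0.002,0],"delta_rot":[0,0,-0.022]},
    {"fingers":-0.61,"offset":[0,-0.002,0],"delta_rot":[0,0,-0.022]},
  ],
)

```text
time: 11.58
tcp_pos: [0.5136, -0.0396, 0.1207]
tool_rot: [0.001, 0.73, 0.683, 0.0]
ft_force: [-0.3, -0.9, -4.5]
opening: 0.0166
grip_force: 4.9
```

```bash
python3 -c "
from h import *
togo((.5137,-.0402,.120),58.75)"
```

```text
t 11.575 tcp [ 0.5136 -0.0396  0.1207] yaw 86.22 tilt -1.0 F [-0.31 -0.86 -4.51] M [-0.16  -0.137 -0.142] open 0.0166 g 4.9
offset [-0.0011  0.0003  0.0013] rot z 0.3052
```

Emit:
jog_arm(
  deltas=[
    {"fingers":-0.6,"offset":[0,0,0.001],"delta_rot":[0,0,-0.006]},
    {"fingers":-0.6,"offset":[0,0,0.001],"delta_rot":[0,0,-0.012]},
    {"fingers":-0.6,"offset":[0,0,0.001],"delta_rot":[0,0,-0.018]},
    {"fingers":-0.6,"offset":[0,0,0.001],"delta_rot":[0,0,-0.018]},
  ],
)

```text
time: 12.08
tcp_pos: [0.5136, -0.0396, 0.1204]
tool_rot: [0.001, 0.72, 0.694, 0.0]
ft_force: [1.4, -0.5, 0.5]
opening: 0.0179
grip_force: 6.1
```

```bash
python3 - <<'E'
from h import *
togo((.5137,-.0402,.120),58.75)
im,d=env.grab_frame('side'); cv2.imwrite('pics/s3.png',cv2.resize(im[180:270,230:340,::-1],None,fx=6,fy=6,interpolation=2))
E
```

```text
t 12.075 tcp [ 0.5136 -0.0396  0.1204] yaw 87.83 tilt -1.0 F [ 1.36 -0.5   0.46] M [-0.082 -0.269 -0.138] open 0.0179 g 6.1
offset [-0.0011  0.0003  0.0008] rot z 0.3231
```

View pics/s3.png

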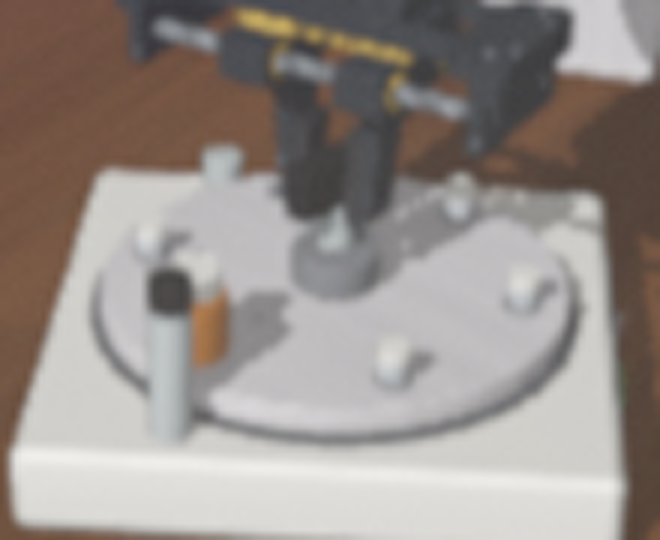

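Emit:
jog_arm(
  deltas=[
    {"fingers":-0.61,"offset":[0,0,0],"delta_rot":[0,0,-0.008]},
    {"fingers":-0.61,"offset":[0,0,0],"delta_rot":[0,0,-0.016]},
    {"fingers":-0.61,"offset":[0,0,0],"delta_rot":[0,0,-0.024]},
    {"fingers":-0.61,"offset":[0,0,0],"delta_rot":[0,0,-0.024]},
  ],
)

```text
time: 12.62
tcp_pos: [0.5135, -0.0396, 0.1203]
tool_rot: [0.001, 0.707, 0.707, 0.0]
ft_force: [3.0, -0.9, 1.5]
opening: 0.0172
grip_force: 11.1
```

```bash
python3 -c "
from h import *
togo((.5137,-.0402,.120),58.75)"
```

```text
t 12.625 tcp [ 0.5135 -0.0396  0.1203] yaw 90.0 tilt -1.0 F [ 2.97 -0.88  1.5 ] M [-0.232 -0.559 -0.309] open 0.0172 g 11.1
offset [-0.0011  0.0004  0.0006] rot z 0.3472
```

Emit:
jog_arm(
  deltas=[
    {"fingers":-0.61,"offset":[0,0.001,-0.0005],"delta_rot":[0,0,-0.008]},
    {"fingers":-0.61,"offset":[0,0.001,-0.0005],"delta_rot":[0,0,-0.016]},
    {"fingers":-0.61,"offset":[0,0.001,-0.0005],"delta_rot":[0,0,-0.022]},
    {"fingers":-0.61,"offset":[0,0.001,-0.0005],"delta_rot":[0,0,-0.022]},
  ],
)

```text
time: 13.12
tcp_pos: [0.5135, -0.0396, 0.1203]
tool_rot: [0.0, 0.695, 0.719, -0.0]
ft_force: [2.1, -3.2, 2.9]
opening: 0.0173
grip_force: 7.6
```

```bash
python3 -c "
from h import *
togo((.5137,-.0402,.120),58.75)"
```

```text
t 13.125 tcp [ 0.5135 -0.0396  0.1203] yaw 91.99 tilt -1.0 F [ 2.14 -3.19  2.93] M [-0.437 -0.329 -0.154] open 0.0173 g 7.6
offset [-0.0013  0.0004  0.0005] rot z 0.3694
```

Emit:
jog_arm(
  deltas=[
    {"fingers":-0.61,"offset":[-0.001,0.0,-0.0005],"delta_rot":[0,0,-0.008]},
    {"fingers":-0.61,"offset":[-0.001,0.0,-0.0005],"delta_rot":[0,0,-0.016]},
    {"fingers":-0.61,"offset":[-0.001,0,-0.0005],"delta_rot":[0,0,-0.022]},
    {"fingers":-0.61,"offset":[-0.001,0,-0.0005],"delta_rot":[0,0,-0.022]},
  ],
)

```text
time: 13.62
tcp_pos: [0.5135, -0.0397, 0.1204]
tool_rot: [-0.0, 0.682, 0.731, 0.0]
ft_force: [3.6, 1.0, 0.1]
opening: 0.0171
grip_force: 8.7
```

```bash
python3 -c "
from h import *
togo((.5137,-.0402,.120),58.75)"
```

```text
t 13.625 tcp [ 0.5135 -0.0397  0.1204] yaw 93.97 tilt -1.0 F [3.56 0.95 0.09] M [ 0.083 -0.56  -0.22 ] open 0.0171 g 8.7
offset [-0.001   0.0004  0.0007] rot z 0.3913
```

Emit:
jog_arm(
  deltas=[
    {"fingers":-0.61,"offset":[0,0.001,0],"delta_rot":[0,0,-0.008]},
    {"fingers":-0.61,"offset":[0,0.001,0],"delta_rot":[0,0,-0.016]},
    {"fingers":-0.61,"offset":[0,0.001,0],"delta_rot":[0,0,-0.024]},
    {"fingers":-0.61,"offset":[0,0.001,0],"delta_rot":[0,0,-0.024]},
  ],
)

```text
time: 14.12
tcp_pos: [0.5136, -0.0397, 0.1203]
tool_rot: [-0.001, 0.668, 0.744, -0.0]
ft_force: [-0.1, 1.8, 1.7]
opening: 0.0176
grip_force: 7.9
```

```bash
python3 -c "
from h import *
togo((.5137,-.0402,.120),58.75)"
```

```text
t 14.125 tcp [ 0.5136 -0.0397  0.1203] yaw 96.13 tilt -1.0 F [-0.11  1.81  1.7 ] M [ 0.189  0.026 -0.171] open 0.0176 g 7.9
offset [-0.001   0.0002  0.0005] rot z 0.4154
```

Emit:
jog_arm(
  deltas=[
    {"fingers":-0.61,"offset":[0,0,0],"delta_rot":[0,0,-0.008]},
    {"fingers":-0.61,"offset":[0,0,-0.0005],"delta_rot":[0,0,-0.016]},
    {"fingers":-0.61,"offset":[0,0,-0.0005],"delta_rot":[0,0,-0.022]},
    {"fingers":-0.61,"offset":[0,0,-0.0005],"delta_rot":[0,0,-0.022]},
  ],
)

```text
time: 14.62
tcp_pos: [0.5136, -0.0397, 0.1204]
tool_rot: [-0.001, 0.655, 0.755, -0.0]
ft_force: [-1.5, 2.7, -0.4]
opening: 0.0176
grip_force: 7.2
```

```bash
python3 -c "
from h import *
togo((.5137,-.0402,.120),58.75)"
```

```text
t 14.625 tcp [ 0.5136 -0.0397  0.1204] yaw 98.11 tilt -1.0 F [-1.53  2.67 -0.41] M [ 0.266  0.086 -0.228] open 0.0176 g 7.2
offset [-0.001   0.0001  0.0008] rot z 0.4373
```

Emit:
jog_arm(
  deltas=[
    {"fingers":-0.61,"offset":[0,0,0],"delta_rot":[0,0,-0.008]},
    {"fingers":-0.61,"offset":[0,0,0],"delta_rot":[0,0,-0.016]},
    {"fingers":-0.61,"offset":[0,0,0],"delta_rot":[0,0,-0.022]},
    {"fingers":-0.61,"offset":[0,0,0],"delta_rot":[0,0,-0.022]},
  ],
)

```text
time: 15.12
tcp_pos: [0.5136, -0.0397, 0.1204]
tool_rot: [-0.0, 0.642, 0.767, -0.0]
ft_force: [-3.1, 3.3, -0.2]
opening: 0.0171
grip_force: 7.1
```

```bash
python3 -c "
from h import *
togo((.5137,-.0402,.120),58.75)"
```

```text
t 15.125 tcp [ 0.5136 -0.0397  0.1204] yaw 100.09 tilt -1.0 F [-3.09  3.29 -0.16] M [ 0.449  0.449 -0.184] open 0.0171 g 7.1
offset [-0.001   0.0001  0.0009] rot z 0.4593
```

Emit:
jog_arm(
  deltas=[
    {"fingers":-0.61,"offset":[0,0,0],"delta_rot":[0,0,-0.008]},
    {"fingers":-0.61,"offset":[0.001,-0.001,0],"delta_rot":[0,0,-0.016]},
    {"fingers":-0.61,"offset":[0.001,-0.001,0],"delta_rot":[0,0,-0.022]},
    {"fingers":-0.61,"offset":[0.001,-0.001,0],"delta_rot":[0,0,-0.022]},
  ],
)

```text
time: 15.62
tcp_pos: [0.5135, -0.0396, 0.1206]
tool_rot: [0.0, 0.629, 0.777, -0.0]
ft_force: [-1.7, 0.9, -3.4]
opening: 0.018
grip_force: 6.0
```

```bash
python3 -c "
from h import *
togo((.5137,-.0402,.120),58.75)"
```

```text
t 15.625 tcp [ 0.5135 -0.0396  0.1206] yaw 102.06 tilt -1.0 F [-1.73  0.85 -3.36] M [ 0.19   0.127 -0.154] open 0.018 g 6.0
offset [-0.0012  0.0001  0.0013] rot z 0.4812
```

Emit:
jog_arm(
  deltas=[
    {"fingers":-0.61,"offset":[0,0,0.0005],"delta_rot":[0,0,-0.008]},
    {"fingers":-0.61,"offset":[0,0,0.0005],"delta_rot":[0,0,-0.016]},
    {"fingers":-0.61,"offset":[0,0,0.0005],"delta_rot":[0,0,-0.022]},
    {"fingers":-0.61,"offset":[0,0,0.0005],"delta_rot":[0,0,-0.022]},
  ],
)

```text
time: 16.12
tcp_pos: [0.5135, -0.0396, 0.1205]
tool_rot: [0.0, 0.615, 0.788, -0.0]
ft_force: [-2.2, 0.8, -1.9]
opening: 0.0172
grip_force: 8.1
```

```bash
python3 -c "
from h import *
togo((.5137,-.0402,.120),58.75)"
```

```text
t 16.125 tcp [ 0.5135 -0.0396  0.1205] yaw 104.04 tilt -1.0 F [-2.18  0.76 -1.87] M [ 0.069  0.21  -0.195] open 0.0172 g 8.1
offset [-0.0013  0.0001  0.001 ] rot z 0.5032
```

Emit:
jog_arm(
  deltas=[
    {"fingers":-0.61,"offset":[0,0,0.0005],"delta_rot":[0,0,-0.008]},
    {"fingers":-0.61,"offset":[0,0,0.0005],"delta_rot":[0,0,-0.016]},
    {"fingers":-0.61,"offset":[0,0,0.0005],"delta_rot":[0,0,-0.022]},
    {"fingers":-0.61,"offset":[0,0,0.0005],"delta_rot":[0,0,-0.022]},
  ],
)

```text
time: 16.62
tcp_pos: [0.5134, -0.0396, 0.1201]
tool_rot: [0.0, 0.602, 0.799, -0.0]
ft_force: [-1.0, 0.4, -4.0]
opening: 0.0173
grip_force: 5.9
```

```bash
python3 -c "
from h import *
togo((.5137,-.0402,.120),58.75)"
```

```text
t 16.625 tcp [ 0.5134 -0.0396  0.1201] yaw 106.03 tilt -1.0 F [-1.03  0.38 -4.  ] M [-0.053  0.054 -0.119] open 0.0173 g 5.9
offset [-0.0014  0.0001  0.0002] rot z 0.5253
```

```bash
python3 - <<'E'
from h import *
im,d=env.grab_frame('side'); cv2.imwrite('pics/s4.png',cv2.resize(im[180:270,230:340,::-1],None,fx=6,fy=6,interpolation=2))
togo((.5137,-.0402,.120),58.75)
E
```

```text
t 16.675 tcp [ 0.5134 -0.0396  0.1201] yaw 106.02 tilt -1.0 F [-1.44 -0.45 -3.86] M [-0.017  0.058 -0.136] open 0.0172 g 5.8
offset [-0.0014  0.0002  0.0001] rot z 0.5252
```

View pics/s4.png

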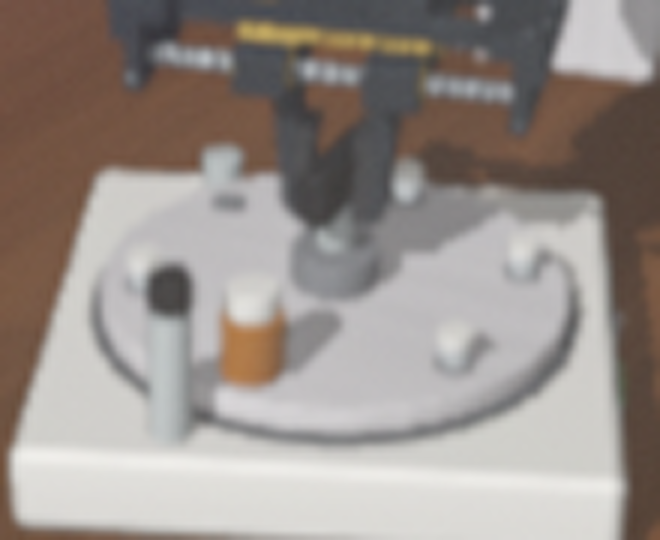

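The bar's near-end bottom is at about (315,225), and the bottle at (252,330) has gone past the post. I'll compare that with the predicted projection for the handle up and down.

```bash
python3 - <<'E'
from h import *
p=env.camera_params('side');M=q2R(p['attitude']).as_matrix()
def pr(X):
    c=M.T@(np.array(X)-p['position']); return np.array([p['fx']*c[0]/c[2]+p['cx']-230+.5,p['fy']*c[1]/c[2]+p['cy']-180+.5])*6
c=np.array([.5137,-.0400])
for t in(84,88,92,96,100,104):
    a=np.radians(t);u=np.array([np.cos(a),np.sin(a)]);n=np.array([-u[1],u[0]])
    print(t,'cap',pr([*(c+.085*u),.102]).round(),*[('h',h,[pr([*(c+.028*u+s*.007*n),.09+h]).round() for s in(-1,1)]) for h in(0,.01)])
print('hubtop',pr([*c,.078]))
for r in env.pinpoint('bottle','side'): q=atz('side',r['at'],.102);print(r,(np.array(r['at'])-[230,180]+.5)*6,np.degrees(np.arctan2(*(q[:2]-c)[::-1])))
for r in env.pinpoint('grip','side'): print(r,pr([*c,.103]),(np.array(r['at'])-[230,180]+.5)*6)
E
```

```text
84 cap [221. 277.] ('h', 0, [array([286., 242.]), array([313., 252.])]) ('h', 0.01, [array([286., 222.]), array([313., 231.])])
88 cap [233. 281.] ('h', 0, [array([289., 244.]), array([317., 252.])]) ('h', 0.01, [array([290., 224.]), array([318., 232.])])
92 cap [245. 285.] ('h', 0, [array([293., 245.]), array([322., 253.])]) ('h', 0.01, [array([293., 225.]), array([322., 233.])])
96 cap [259. 288.] ('h', 0, [array([296., 247.]), array([326., 254.])]) ('h', 0.01, [array([297., 227.]), array([327., 233.])])
100 cap [272. 291.] ('h', 0, [array([300., 248.]), array([331., 254.])]) ('h', 0.01, [array([300., 228.]), array([331., 234.])])
104 cap [286. 293.] ('h', 0, [array([304., 250.]), array([336., 254.])]) ('h', 0.01, [array([305., 229.]), array([336., 234.])])
hubtop [334.96654622 245.13929932]
{'at': [270.3, 224.0], 'p': 0.57} [244.8 267. ] 86.51369740673387
{'at': [286.3, 208.7], 'p': 0.61} [336.21149691 195.5165302 ] [340.8 175.2]
```

Emit:
jog_arm(
  deltas=[
    {"fingers":-0.61,"offset":[0,0,0.001],"delta_rot":[0,0,-0.008]},
    {"fingers":-0.61,"offset":[0,0,0.001],"delta_rot":[0,0,-0.016]},
    {"fingers":-0.61,"offset":[0,0,0.001],"delta_rot":[0,0,-0.022]},
    {"fingers":-0.61,"offset":[0,0,0.001],"delta_rot":[0,0,-0.022]},
  ],
)

```text
time: 17.27
tcp_pos: [0.5134, -0.0395, 0.1196]
tool_rot: [-0.0, 0.588, 0.809, -0.0]
ft_force: [-0.1, 0.7, -7.9]
opening: 0.0175
grip_force: 4.1
```

```bash
python3 -c "
from h import *
togo((.5137,-.0402,.120),58.75)"
```

```text
t 17.275 tcp [ 0.5134 -0.0395  0.1196] yaw 108.0 tilt -1.0 F [-0.09  0.72 -7.95] M [-0.121 -0.038 -0.068] open 0.0175 g 4.1
offset [-0.0015  0.0002 -0.0008] rot z 0.5472
```

The fingers are carrying the handle's whole load, about 8 N, so I'll open them briefly and let it settle.

Emit:
jog_arm(
  deltas=[
    {"fingers":-0.5,"offset":[0,0,0],"delta_rot":[0,0,0]},
    {"fingers":-0.5,"offset":[0,0,0],"delta_rot":[0,0,0]},
    {"fingers":-0.61,"offset":[0,0,0],"delta_rot":[0,0,0]},
    {"fingers":-0.61,"offset":[0,0,0],"delta_rot":[0,0,0]},
  ],
)

```text
time: 17.77
tcp_pos: [0.5135, -0.0398, 0.1203]
tool_rot: [0.0, 0.588, 0.809, -0.0]
ft_force: [-3.8, -2.3, 5.4]
opening: 0.0173
grip_force: 5.1
```

```bash
python3 - <<'E'
from h import *
togo((.5137,-.0402,.120),58.75)
im,d=env.grab_frame('side'); cv2.imwrite('pics/s5.png',cv2.resize(im[180:270,230:340,::-1],None,fx=6,fy=6,interpolation=2))
E
```

```text
t 17.775 tcp [ 0.5135 -0.0398  0.1203] yaw 107.99 tilt -1.0 F [-3.78 -2.31  5.4 ] M [-0.303  0.453 -0.091] open 0.0173 g 5.1
offset [-0.0008  0.0001  0.0006] rot z 0.5471
```

View pics/s5.png

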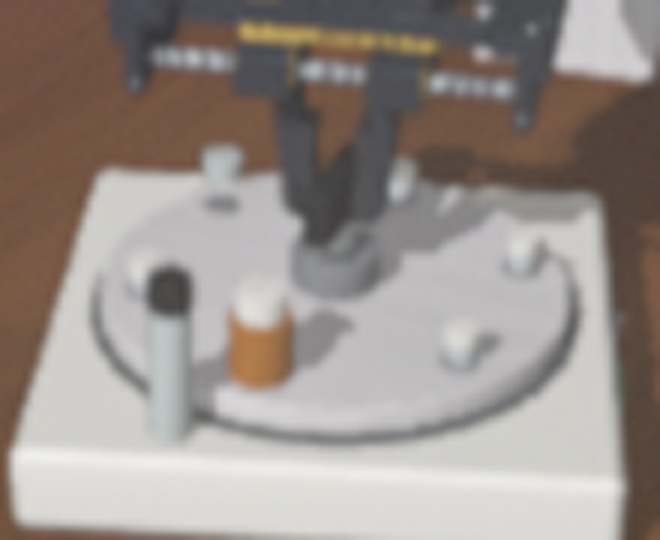

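The bar's bottom is now at about (320,245), matching the home height, and the stem is hidden: the handle has dropped. I'll open and retreat.

Emit:
jog_arm(
  deltas=[
    {"fingers":-0.4,"offset":[0,0,0],"delta_rot":[0,0,0]},
    {"fingers":0,"offset":[0,0,0],"delta_rot":[0,0,0]},
    {"fingers":0,"offset":[0,0,-0.02],"delta_rot":[0,0,0]},
    {"fingers":0,"offset":[0,0,-0.1],"delta_rot":[0,0,0]},
    {"fingers":0,"offset":[0,0,-0.2],"delta_rot":[0,0,0]},
  ],
)

```text
time: 18.45
tcp_pos: [0.5128, -0.0392, 0.2204]
tool_rot: [-0.001, 0.588, 0.809, -0.0]
ft_force: [0.1, -1.0, 0.6]
opening: 0.044
grip_force: 0.0
```

Emit:
jog_arm(
  deltas=[
    {"fingers":0,"offset":[0,0,-0.06],"delta_rot":[0,0,0]},
    {"fingers":0,"offset":[0,0,-0.06],"delta_rot":[0,0,0]},
    {"fingers":0,"offset":[0,0,-0.06],"delta_rot":[0,0,0]},
  ],
)

```text
time: 18.82
tcp_pos: [0.5129, -0.0393, 0.2489]
tool_rot: [-0.001, 0.588, 0.809, -0.0]
ft_force: [-0.3, 0.6, -0.9]
opening: 0.0438
grip_force: 0.0
```

```bash
python3 - <<'E'
from h import *
togo((.5137,-.0402,.120),58.75)
im,d=env.grab_frame('side'); cv2.imwrite('pics/s6.png',cv2.resize(im[180:270,230:340,::-1],None,fx=6,fy=6,interpolation=2))
E
```

```text
t 18.825 tcp [ 0.5129 -0.0393  0.2489] yaw 107.99 tilt -1.0 F [-0.28  0.62 -0.89] M [-0.048 -0.033  0.028] open 0.0438 g 0.0
offset [-0.0024  0.0012  0.2577] rot z 0.5472
```

View pics/s6.png

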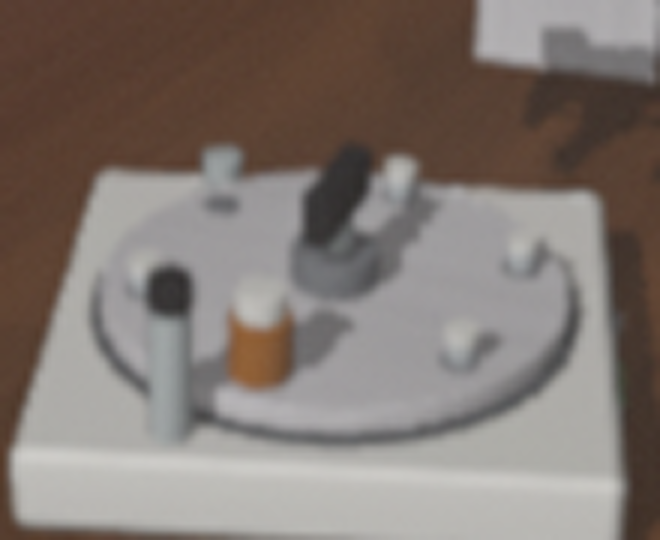

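The handle stands free with its near-end bottom at about (318,245). Before handing in, I'll check its height numerically against the first picture.

```bash
python3 - <<'E'
from h import *
from scipy.optimize import minimize
p=env.camera_params('side');M=q2R(p['attitude']).as_matrix()
def pr(X):
    c=(np.array(X)-p['position'])@M; return np.c_[p['fx']*c[:,0]/c[:,2]+p['cx'],p['fy']*c[:,1]/c[:,2]+p['cy']]
a=cv2.imread('pics/side0.png'); b=env.grab_frame('side')[0][:,:,::-1]
def box(x,y,t,h):
    u=np.array([np.cos(t),np.sin(t)]);n=np.array([-u[1],u[0]])
    P=pr([[*(np.array([x,y])+i*.028*u+j*.007*n),.103+h+k*.013] for i in(-1,1) for j in(-1,1) for k in(-1,1)])
    m=np.zeros((420,560),np.uint8);cv2.fillConvexPoly(m,cv2.convexHull((P*256).round().astype(np.int32)),1,shift=8);return m>0
for n,im,t0,hs in(('start',a,24.2,np.arange(-.004,.0121,.002)),('now',b,96,np.arange(-.004,.0121,.002))):
    g=im.max(2).astype(float); R_=np.zeros_like(g,bool);R_[195:227,270:300]=1
    D=(g<75)&R_; print(n,D.sum(),'bottom row',np.where(D)[0].max(),'centroid',np.argwhere(D).mean(0)[::-1].round(2))
    for h in hs:
        best=max((lambda m:((m&D).sum()/(m|D).sum(),np.argwhere(m).mean(0)[::-1].round(2).tolist(),t))(box(.5137,-.04,np.radians(t),h)) for t in(t0-3,t0,t0+3))
        print(round(h,3),best)
E
```

```text
start 299 bottom row 226 centroid [287.73 209.68]
-0.004 (np.float64(0.5631868131868132), [285.46, 213.41], 24.2)
-0.002 (np.float64(0.6303724928366762), [285.68, 212.64], 27.2)
0.0 (np.float64(0.685459940652819), [285.62, 212.04], 21.2)
0.002 (np.float64(0.6973293768545994), [285.65, 211.37], 21.2)
0.004 (np.float64(0.7035928143712575), [285.64, 210.74], 24.2)
0.006 (np.float64(0.6494252873563219), [285.4, 210.11], 27.2)
0.008 (np.float64(0.596045197740113), [285.5, 209.47], 27.2)
0.01 (np.float64(0.5432432432432432), [285.76, 208.62], 27.2)
0.012 (np.float64(0.5026041666666666), [285.56, 208.03], 27.2)
now 116 bottom row 220 centroid [285.76 211.82]
-0.004 (np.float64(0.6318681318681318), [285.04, 213.69], 99)
-0.002 (np.float64(0.6236559139784946), [285.11, 213.05], 99)
0.0 (np.float64(0.6338797814207651), [285.26, 212.43], 99)
0.002 (np.float64(0.6203208556149733), [285.27, 211.78], 99)
0.004 (np.float64(0.6270270270270271), [285.29, 210.92], 99)
0.006 (np.float64(0.6129032258064516), [285.4, 210.4], 99)
0.008 (np.float64(0.5863874345549738), [285.41, 209.69], 99)
0.01 (np.float64(0.5252525252525253), [285.45, 208.85], 99)
0.012 (np.float64(0.48756218905472637), [285.55, 208.36], 99)
```

```bash
python3 -c "
from bench import env
print(env.close_job())"
```

```text
the job is handed in; nothing more can be done
None
```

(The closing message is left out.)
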